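# Number the seat call buttons

### The arm

A 7-joint arm with a two-finger parallel gripper is mounted at the origin on the work surface. World frame = base frame: x ahead of the robot, y to its left, z up, the work surface at z = 0. Lengths are in m, angles in rad, forces in N, time in s.
With the tool pointing down it reaches from about 0.425 to 0.95 m from the base axis. Payload 4.7 kg.
Tool frame: the origin (TCP) lies between the finger pads; the fingertips stand 19 mm ahead of it and the grasp point (between the pads) is the TCP; y points along the fingers, x is the direction in which the jaws open and shut, and the axes are right-handed (so a half turn about y gives the same grasp; the last joint's range is limited). The gripper opens to 87 mm and grips with 3 to 60 N. Pads are 19 mm wide; open, the fingers measure 117 mm over their backs; the gripper's body (75 mm by 190 mm) begins 51 mm behind the grasp point.
Start: joints at [1.249, 0.469, -0.049, 1.532, 0.024, 1.141, -0.082], TCP at [0.195, -0.646, 0.242] pointing down, gripper open.
Joint ranges: [-2.59, 2.59], [-0.33, 1.99], [-1.39, 1.29], [0.1, 2.45], [-1.04, 4.18], [0.21, 1.99], [-2.66, 2.66]. Speed limits (rad/s): [2.57, 2.57, 3.14, 3.14, 3.14, 3.14, 3.14].

### API

Orientations are given as a 3x3 rotation matrix whose columns are the frame's x, y, z axes.
In Python, from workcell import manip, read_camera, job gives the robot as it stands. Calls block until the motion is done:
- manip.move_pose(position, orientation): joint-space move of the TCP to a pose.
- manip.movel(position, attitude=None, max_speed=0.15): straight line of the TCP; attitude=None keeps the orientation; max_speed is the mean speed in m/s.
- manip.movej(angles): joint-space move.
- manip.gripper_open() and manip.grasp(force=None): open the fingers fully, or close them until they stop; force is the grip in N (None keeps the last).
- manip.pause(seconds).
- manip.ik(position, orientation): joint angles nearest the present ones, or None.
- manip.observe(): the state.
- read_camera(name): name is "scene" or "top"; returns a dict with "color" (480x640x3 uint8, blue, green, red), "fovy" (degrees; the focal length in pixels is half the picture's height over the tangent of half this angle, whatever the lens; pixels are square), "cx", "cy" (the principal point, pixels), "k1" (the pictures are not rectified: a ray, as slopes to the right and down, at radius r is drawn at 1 + k1 r^2 times it, then the intrinsics apply), "rvec" (rotation vector, rad) and "tvec" (3), from world to camera coordinates, as OpenCV has them. Camera axes: x right, y down, z forward; pixel columns grow to the right and rows downward; lengths in m; the calibration is good to about 2 mm. A picture is of the moment at which its call begins. There is no depth.
A pose or a line that the arm cannot do raises manip.Unreachable and nothing moves.
- job.sign_off(): hands the job in, once; it reports no verdict.
The state is a dict: "t": time; "qpos": joint angles; "joint_velocities": joint speeds; "joint_efforts": joint torques, N m; "position": TCP position; "tcp_rot": TCP orientation; "wrist_force": force on the tool from outside, world axes, zero at the start; "torque": the same for the moment, N m; "grip_width": finger opening in m.
Only numpy, scipy, OpenCV 4.12 (cv2) and the standard library are available. Lean on these libraries where they do the work, as an engineer would, in place of code of your own. Each camera call takes 0.05 s, during which the arm holds its last target. There are 200 camera calls.

### The job

The bar's wireless call buttons get their seat numbers from the order in which they are pressed: lightly press the yellow cap fully down, then the blue one, then the white one; each stays down by itself. Leave the red spare unpressed, do not pick up or push about any of the buttons, and leave the glasses and other bar things around them where they stand.

Things in the scene. Friction and masses are not known exactly. Their poses are not given: they have to be found in the camera images.
- yellow_cap (a joint): how far the yellow cap has been pressed down, m: 0 = up, 0.008 = fully down against a stop. It goes down against about 3 N of steady friction, has no return spring and stays where it is left.
- yellow_top (a point): centre of the flat top face of the yellow cap; it moves with the cap. The cap is a round disc 44 mm across. Untouched, its top is 38 mm above the counter when up (16 mm above the puck around it) and 30 mm when fully down. The top is cushioned: under a finger it gives 2 mm at 3 N (only then does the cap begin to go down), 4 mm at 6 N and at most 6 mm at 9 N, and springs back when let go.
- yellow_puck: the call-button puck that carries the yellow cap: black, round, 64 mm across, 22 mm high without the cap, about 0.3 kg, loose on the counter on its flat underside. Origin at the centre of its underside, z up.
- blue_cap (a joint): how far the blue cap has been pressed down, m: 0 = up, 0.008 = fully down against a stop. It goes down against about 3 N of steady friction, has no return spring and stays where it is left.
- blue_top (a point): centre of the flat top face of the blue cap; it moves with the cap. The cap is a round disc 44 mm across. Untouched, its top is 38 mm above the counter when up (16 mm above the puck around it) and 30 mm when fully down. The top is cushioned: under a finger it gives 2 mm at 3 N (only then does the cap begin to go down), 4 mm at 6 N and at most 6 mm at 9 N, and springs back when let go.
- blue_puck: the call-button puck that carries the blue cap: black, round, 64 mm across, 22 mm high without the cap, about 0.3 kg, loose on the counter on its flat underside. Origin at the centre of its underside, z up.
- white_cap (a joint): how far the white cap has been pressed down, m: 0 = up, 0.008 = fully down against a stop. It goes down against about 3 N of steady friction, has no return spring and stays where it is left.
- white_top (a point): centre of the flat top face of the white cap; it moves with the cap. The cap is a round disc 44 mm across. Untouched, its top is 38 mm above the counter when up (16 mm above the puck around it) and 30 mm when fully down. The top is cushioned: under a finger it gives 2 mm at 3 N (only then does the cap begin to go down), 4 mm at 6 N and at most 6 mm at 9 N, and springs back when let go.
- white_puck: the call-button puck that carries the white cap: black, round, 64 mm across, 22 mm high without the cap, about 0.3 kg, loose on the counter on its flat underside. Origin at the centre of its underside, z up.
- red_cap (a joint): how far the red (the spare) cap has been pressed down, m: 0 = up, 0.008 = fully down against a stop. It goes down against about 3 N of steady friction, has no return spring and stays where it is left.
- red_top (a point): centre of the flat top face of the red (the spare) cap; it moves with the cap. The cap is a round disc 44 mm across. Untouched, its top is 38 mm above the counter when up (16 mm above the puck around it) and 30 mm when fully down. The top is cushioned: under a finger it gives 2 mm at 3 N (only then does the cap begin to go down), 4 mm at 6 N and at most 6 mm at 9 N, and springs back when let go.
- red_puck: the call-button puck that carries the red (the spare) cap: black, round, 64 mm across, 22 mm high without the cap, about 0.3 kg, loose on the counter on its flat underside. Origin at the centre of its underside, z up.
- jigger: bystander, to be left alone: steel double-cone measuring cup (jigger), 42 mm across, 75 mm high, standing. Origin at the centre of its underside, z up.
- tumbler: bystander, to be left alone: clear glass tumbler, 72 mm across, 75 mm high, standing. Origin at the centre of its underside, z up.
- bowl: bystander, to be left alone: clear glass bowl, 110 mm across, 60 mm high, standing. Origin at the centre of its underside, z up.
- jar: bystander, to be left alone: small white jar with a dark cap, 54 mm across, 70 mm high, standing. Origin at the centre of its underside, z up.
- bottle: bystander, to be left alone: amber glass bottle with a black cap, 72 mm across, 225 mm high, standing. Origin at the centre of its underside, z up.
- coasters: bystander, to be left alone: stack of round coasters, 92 mm across, 24 mm high. Origin at the centre of its underside, z up.
- muddler: bystander, to be left alone: dark wooden muddler (a rod) lying down, 180 mm long, 22 mm thick, along its own x. Origin at the centre of its underside, z up.
Not all that is in view belongs to the job. What is shaped like the white_puck but green is not meant.

How it is judged:
On the way, in this order (a step that is already met when the one before it is completed fails the run):
1. the yellow cap is pressed down, the later ones still up (value of joint yellow_cap above 0.005 m and value of joint each of blue_cap, white_cap, red_cap below 0.003 m), for 0.2 s.
2. the blue cap is pressed down, the later ones still up (value of joint each of yellow_cap, blue_cap above 0.005 m and value of joint each of white_cap, red_cap below 0.003 m), for 0.2 s.
3. the white cap is pressed down (value of joint each of yellow_cap, blue_cap, white_cap above 0.005 m and value of joint red_cap below 0.003 m), for 0.2 s.
At the end, for the whole second after the job is handed in: Yellow, blue and white caps are down (more than 5 mm of their 8 mm), the red cap is up (less than 3 mm down), all four pucks lie flat on the counter and at rest within 25 mm of where they started, and the bystanders are still standing, within 25 mm of theirs (all of step 3 and height (world z) of each of yellow_puck, blue_puck, white_puck, red_puck below 0.004 m and angle between each of yellow_puck, blue_puck, white_puck, red_puck's own z axis and vertical below 0.1 rad and distance of each of yellow_puck, blue_puck, white_puck, red_puck, jigger, tumbler, bowl, jar, bottle, coasters, muddler from where it was at the start of the episode below 0.025 m and linear speed of each of yellow_puck, blue_puck, white_puck, red_puck below 0.02 m/s and angle between each of jigger, tumbler, bowl, jar, bottle, coasters's own z axis and vertical below 0.3 rad); the robot touches nothing.
It fails at once if a cap is pressed (3 mm) out of turn: blue or white before yellow, or white before blue ((value of joint yellow_cap below 0.003 m and value of joint blue_cap above 0.003 m) or (value of joint yellow_cap below 0.003 m and value of joint white_cap above 0.003 m) or (value of joint blue_cap below 0.003 m and value of joint white_cap above 0.003 m)).
It fails at once if the red spare is pressed (3 mm) (value of joint red_cap above 0.003 m).
It fails at once if a call button is pressed with more than 20 N (contact force between any of yellow_puck, blue_puck, white_puck, red_puck and the fingers above 20 N or contact force between any of yellow_puck, blue_puck, white_puck, red_puck and the arm above 20 N).
It fails at once if a call button is lifted (8 mm), tipped (0.3 rad) or shifted (25 mm) (height (world z) of any of yellow_puck, blue_puck, white_puck, red_puck above 0.008 m or angle between any of yellow_puck, blue_puck, white_puck, red_puck's own z axis and vertical above 0.3 rad or distance of any of yellow_puck, blue_puck, white_puck, red_puck from where it was at the start of the episode above 0.025 m).
It fails at once if a bystander is shifted (25 mm) or knocked over (0.3 rad) (distance of any of jigger, tumbler, bowl, jar, bottle, coasters, muddler from where it was at the start of the episode above 0.025 m or angle between any of jigger, tumbler, bowl, jar, bottle, coasters's own z axis and vertical above 0.3 rad).
It also fails if it takes over 64 s, if anything falls off the work surface, if the arm or the gripper's body presses on something with over 40 N, if the wrist force passes 120 N, or if a joint passes its speed limit or range.

## Working session

There is one attempt and no reset: what is moved stays moved. The work goes in short steps, each a Python script; the robot and the scene stay as the last script left them, time stands still between calls to the robot, and variables do not carry over. Pictures are saved under pics/ and viewed, about 8 in all and at most 12, crops included, and the job is handed in when it is done.

```bash
mkdir -p pics; cat > h.py <<'E'
import numpy as np, cv2, pickle
from workcell import manip, read_camera, job
def shot(name, f):
    c=read_camera(name); cv2.imwrite(f'pics/{f}.png',c['color']); pickle.dump(c,open(f'pics/{f}.pkl','wb')); return c
def ray(c,u,v):
    f=240/np.tan(np.radians(c['fovy'])/2)
    d=np.array([(u-c['cx'])/f,(v-c['cy'])/f]); s=d.copy()
    for _ in range(30): s=d/(1+c['k1']*(s@s))
    R=cv2.Rodrigues(np.array(c['rvec'],float))[0]; t=np.array(c['tvec'],float).ravel()
    return -R.T@t, R.T@np.array([s[0],s[1],1])
def onplane(c,u,v,z):
    o,d=ray(c,u,v); return o+d*(z-o[2])/d[2]
E
python3 -c "
from h import *
for n in('scene','top'):
    c=shot(n,n+'0'); print(n,{k:c[k] for k in c if k!='color'},ray(c,320,240))
s=manip.observe();print(s['t'],s['position'],s['tcp_rot'],s['wrist_force'])"
```

```text
scene {'fovy': 46.70073383252952, 'cx': 323.7350276402524, 'cy': 242.33435689235856, 'k1': -0.10640181862974578, 'rvec': array([ 1.46130083,  1.83928967, -0.9850319 ]), 'tvec': array([ 0.17364792, -0.22553052,  1.80664692])} (array([1.62464555, 0.20110347, 0.81552128]), array([-0.81068916, -0.19641308, -0.55160471]))
top {'fovy': 53.62022645780543, 'cx': 320.82065587984323, 'cy': 235.47400157168508, 'k1': -0.01025714077272342, 'rvec': array([ 2.16478841, -2.12182762,  0.19024285]), 'tvec': array([-0.06700332,  0.56836243,  0.8893513 ])} (array([ 0.41809367, -0.04341342,  0.97045555]), array([ 0.15240138, -0.01149044, -0.98829935]))
0.1 [ 0.19469144 -0.64579011  0.24059516] [[ 2.88610188e-01 -5.25099002e-04  9.57446544e-01]
 [-9.57445095e-01  1.66534327e-03  2.88610665e-01]
 [-1.74602633e-03 -9.99998475e-01 -2.21184305e-05]] [-0.58793955  0.15826404  0.58187788]
```

View pics/top0.png

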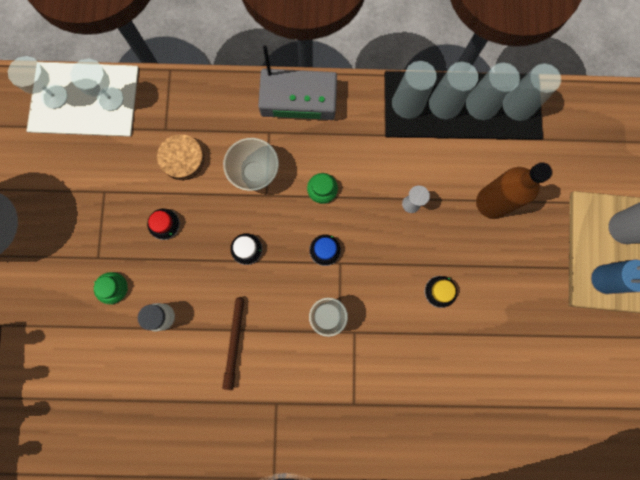

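View pics/scene0.png

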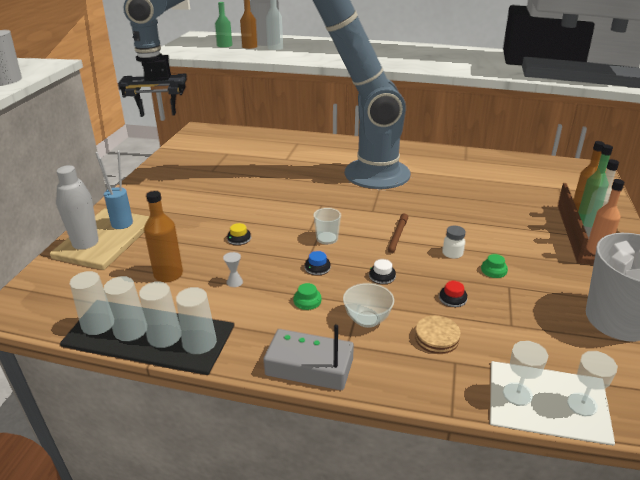

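The top view shows yellow at (442,291), blue (325,249), white (245,248) and red (162,223), with the green decoys at (322,187) and (110,287). The bottle is at (495,200), the tumbler at (328,316), the bowl at (251,163) and the jigger at (412,205). The scene view shows the same layout: yellow (238,231), blue (317,260), white (382,269), red (454,290).

```bash
cat > loc.py <<'E'
from h import *
S={'yellow':((442,291),(238,230)),'blue':((325,248),(318,259)),'white':((245,247),(383,268)),'red':((161,222),(454,288))}
def mask(img,col):
    h,s,v=cv2.split(cv2.cvtColor(img,cv2.COLOR_BGR2HSV))
    if col=='white': m=(s<70)&(v>120)
    else:
        lo,hi={'yellow':(20,35),'blue':(105,130),'red':(0,4)}[col]
        m=(h>=lo)&(h<=hi)&(s>150)&(v>80)
        if col=='red': m|=(h>176)&(s>150)&(v>80)
    return m.astype(np.uint8)
def locate(ct,cs):
    P={}
    for k,(a,b) in S.items():
        for c,p,n in((ct,a,'top'),(cs,b,'scene')):
            m=mask(c['color'],k); w=np.zeros_like(m); cv2.circle(w,p,22,1,-1)
            num,l,st,ce=cv2.connectedComponentsWithStats(m*w)
            i=1+np.argmax(st[1:,4]); cnt=np.argwhere(l==i)[:,::-1].astype(np.float32)
            q=ce[i]; P[k,n]=onplane(c,*q,.036 if n=='top' else .034); print(k,n,st[i],q.round(1),P[k,n].round(4))
    return P
E
python3 -c "
from loc import *
ct,cs=[pickle.load(open(f'pics/{n}0.pkl','rb')) for n in('top','scene')]
locate(ct,cs)
for n,p in dict(bottle=(492,205),tumbler=(327,320),jigger=(409,209),bowl=(253,168),green=(322,188),jar=(160,317)).items(): print(n,onplane(ct,*p,0.01).round(3))
import time
a=np.array([manip.observe()['wrist_force'] for _ in range(1)]);print(a)
for col in ['yellow']: pass
R0=manip.observe()['tcp_rot']
"
```

```text
yellow top [432 280  24  23 442] [443.4 290.8] [ 0.4664 -0.2989  0.036 ]
yellow scene [230 223  17  14 197] [238.  229.5] [ 0.4756 -0.2993  0.034 ]
blue top [314 237  23  23 401] [324.8 248. ] [ 0.5464 -0.064   0.036 ]
blue scene [309 252  18  14 214] [317.2 258.5] [ 0.5567 -0.0648  0.034 ]
white top [233 236  23  23 394] [243.6 246.7] [0.5456 0.0968 0.036 ]
white scene [374 259  19  16 245] [382.5 266.4] [0.5533 0.0943 0.034 ]
red top [148 210  23  23 402] [158.9 221.3] [0.5931 0.2679 0.036 ]
red scene [444 281  20  17 268] [454. 289.] [0.6032 0.2646 0.034 ]
bottle [ 0.648 -0.412  0.01 ]
tumbler [ 0.405 -0.072  0.01 ]
jigger [ 0.635 -0.238  0.01 ]
bowl [0.716 0.089 0.01 ]
green [ 0.676 -0.057  0.01 ]
jar [0.405 0.26  0.01 ]
[[-0.58793955  0.15826404  0.58187788]]
```

```bash
cat > press.py <<'E'
from h import *
T={'yellow':(.469,-.299),'blue':(.549,-.064),'white':(.548,.096)}
def rot(x,y):
    r=np.array([x,y,0])/np.hypot(x,y); d=np.array([0,0,-1.]); return np.column_stack([r,d,np.cross(r,d)])
def hover(k,z=.16):
    x,y=T[k]; manip.move_pose([x,y,z],rot(x,y)); s=manip.observe(); print(k,s['t'],s['position'].round(4),s['wrist_force'].round(2))
def press(k,stop=7.0,zmin=.042):
    x,y=T[k]; manip.movel([x,y,.075],max_speed=.08); manip.pause(.3)
    f0=np.mean([manip.pause(.05) or manip.observe()['wrist_force'][2] for _ in range(5)])
    z=.062; manip.movel([x,y,z],max_speed=.04)
    while z>zmin:
        manip.movel([x,y,z],max_speed=.02); manip.pause(.15)
        s=manip.observe(); f=s['wrist_force'][2]-f0; print(k,round(z,4),s['position'].round(4),round(f,2))
        if f>stop: break
        z-=.001
    manip.pause(.2); manip.movel([x,y,.075],max_speed=.05); manip.movel([x,y,.16]); print(manip.observe()['t'])
E
python3 -c "
from press import *
manip.grasp(5); print(manip.observe()['grip_width'])
p=manip.observe()['position']; manip.movel([p[0],p[1],.26]); hover('yellow')
x,y=T['yellow']; manip.movel([x,y,.075],max_speed=.1); manip.pause(.2)
print(manip.observe()['position'],manip.observe()['wrist_force'])
a=shot('top','t1')['color'];b=shot('scene','s1')['color']
A=cv2.resize(a[210:370,360:520],(400,400));B=cv2.resize(b[130:290,150:310],(400,400));cv2.imwrite('pics/c1.png',np.hstack([A,B]))"
```

```text
0.0008259357377751717
yellow 3.5583 [ 0.4685 -0.301   0.1602] [-0.05  0.15 -0.14]
[ 0.46936597 -0.29923801  0.07564844] [-0.96631835 -0.43553544 -0.40364832]
```

View pics/c1.png

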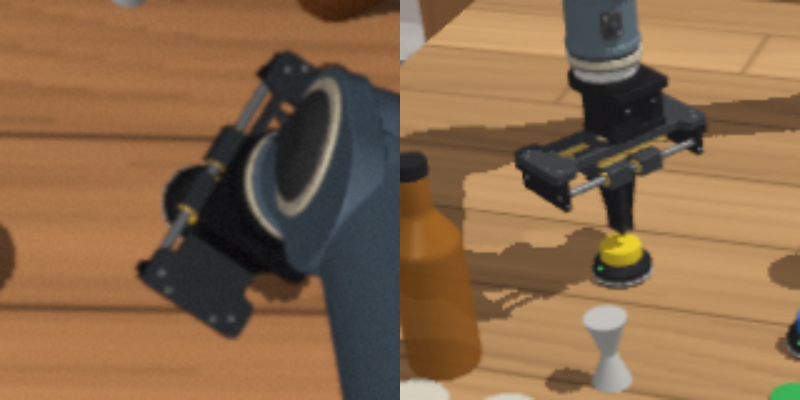

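The closed fingers are centred over the yellow cap in the scene crop (tip at about (623,235) against the cap at (620,250)), and nothing else is near. Pressing yellow.

```bash
python3 -c "
from press import *
press('yellow')"
```

```text
yellow 0.062 [ 0.4691 -0.299   0.0621] -0.32
yellow 0.061 [ 0.469 -0.299  0.061] -0.19
yellow 0.06 [ 0.469 -0.299  0.06 ] 0.19
yellow 0.059 [ 0.469 -0.299  0.059] 0.3
yellow 0.058 [ 0.469 -0.299  0.058] -0.11
yellow 0.057 [ 0.4691 -0.299   0.0571] 1.11
yellow 0.056 [ 0.4691 -0.2991  0.0561] 2.59
yellow 0.055 [ 0.4691 -0.2991  0.0551] 3.29
yellow 0.054 [ 0.4691 -0.299   0.054 ] 2.63
yellow 0.053 [ 0.4691 -0.2991  0.053 ] 2.93
yellow 0.052 [ 0.4691 -0.2991  0.052 ] 1.72
yellow 0.051 [ 0.4691 -0.2991  0.051 ] 1.9
yellow 0.05 [ 0.4691 -0.299   0.05  ] 2.58
yellow 0.049 [ 0.4691 -0.299   0.049 ] 2.63
yellow 0.048 [ 0.469 -0.299  0.048] 2.29
yellow 0.047 [ 0.4691 -0.299   0.0471] 3.52
yellow 0.046 [ 0.469  -0.299   0.0461] 5.25
yellow 0.045 [ 0.4691 -0.299   0.0452] 6.69
yellow 0.044 [ 0.4691 -0.299   0.0444] 6.93
yellow 0.043 [ 0.4691 -0.299   0.0435] 8.87
15.8417
```

Force followed the expected profile: contact at 57 mm, about 3 N while sliding, and the stop from 47 mm. Next I move to blue and check yellow and the alignment.

```bash
python3 -c "
from press import *
hover('blue')
x,y=T['blue']; manip.movel([x,y,.08],max_speed=.1); manip.pause(.1)
b=shot('scene','s2')['color']
cv2.imwrite('pics/c2.png',cv2.resize(b[160:320,200:420],(770,560)))"
```

```text
blue 16.8167 [ 0.5486 -0.0663  0.1594] [-0.52  0.39 -0.78]
```

View pics/c2.png

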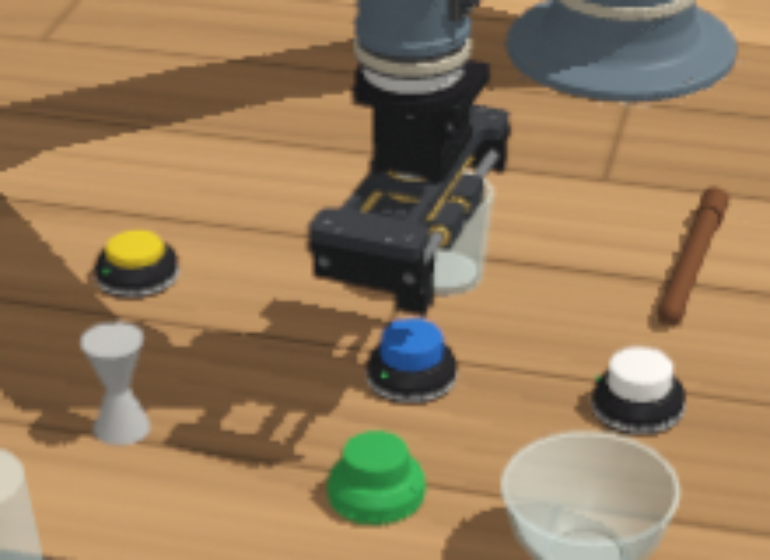

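Yellow (crop 135,250) is visibly lower and its puck has not moved. The fingers are over blue (410,320), and the body clears the tumbler. Pressing blue.

```bash
python3 -c "
from press import *
press('blue')
hover('white')
x,y=T['white']; manip.movel([x,y,.08],max_speed=.1); manip.pause(.1)
b=shot('scene','s3')['color']
cv2.imwrite('pics/c3.png',cv2.resize(b[160:320,240:460],(770,560)))" | sed 's/position//'
```

```text
blue 0.062 [ 0.5491 -0.064   0.0621] -0.21
blue 0.061 [ 0.549 -0.064  0.061] -0.33
blue 0.06 [ 0.549 -0.064  0.06 ] -0.47
blue 0.059 [ 0.549 -0.064  0.059] -0.09
blue 0.058 [ 0.549 -0.064  0.058] -0.61
blue 0.057 [ 0.5491 -0.064   0.0571] 0.53
blue 0.056 [ 0.5492 -0.064   0.0561] 1.69
blue 0.055 [ 0.5491 -0.064   0.0551] 2.9
blue 0.054 [ 0.5492 -0.064   0.0541] 1.95
blue 0.053 [ 0.5491 -0.064   0.053 ] 2.39
blue 0.052 [ 0.5491 -0.064   0.052 ] 2.38
blue 0.051 [ 0.5491 -0.064   0.051 ] 1.8
blue 0.05 [ 0.5491 -0.064   0.05  ] 2.22
blue 0.049 [ 0.5491 -0.064   0.049 ] 2.59
blue 0.048 [ 0.549 -0.064  0.048] 2.1
blue 0.047 [ 0.549  -0.064   0.0471] 4.15
blue 0.046 [ 0.5491 -0.064   0.0461] 4.52
blue 0.045 [ 0.5491 -0.064   0.0452] 5.72
blue 0.044 [ 0.5491 -0.064   0.0444] 7.16
28.475
white 29.1583 [0.5475 0.096  0.159 ] [ 0.24 -0.2   1.11]
```

View pics/c3.png

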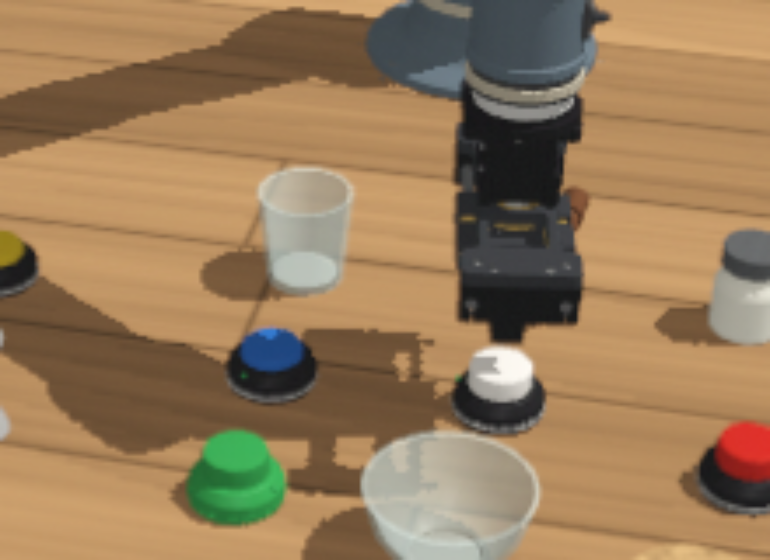

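Blue (crop 272,350) is now flush and down, and the tumbler stands where it was. The fingers are over white (500,370), so I shift 2 mm to −y and press.

```bash
python3 -c "
from press import *
T['white']=(.548,.094)
press('white')
manip.movel([.45,-.02,.30],max_speed=.25)
x,y=.2,-.6; manip.movel([.25,-.45,.3],max_speed=.3) if manip.ik([.25,-.45,.3],rot(.25,-.45)) is not None else None
manip.pause(.3); a=shot('top','t4')['color'];shot('scene','s4')
print(manip.observe()['t'])
from loc import locate
P=locate(*[pickle.load(open(f'pics/{n}4.pkl','rb')) for n in('top','scene')])"
```

```text
white 0.062 [0.5481 0.094  0.0621] 0.37
white 0.061 [0.548 0.094 0.061] -0.51
white 0.06 [0.548 0.094 0.06 ] -0.22
white 0.059 [0.548 0.094 0.059] 0.58
white 0.058 [0.548 0.094 0.058] -0.31
white 0.057 [0.5482 0.094  0.0571] 1.01
white 0.056 [0.5481 0.0941 0.0561] 1.65
white 0.055 [0.5481 0.094  0.0551] 3.55
white 0.054 [0.5481 0.0941 0.0541] 2.72
white 0.053 [0.5481 0.094  0.053 ] 3.22
white 0.052 [0.5481 0.0941 0.052 ] 2.18
white 0.051 [0.5481 0.094  0.051 ] 3.31
white 0.05 [0.5481 0.0941 0.05  ] 3.11
white 0.049 [0.5481 0.094  0.049 ] 2.5
white 0.048 [0.548 0.094 0.048] 2.81
white 0.047 [0.548 0.094 0.047] 3.86
white 0.046 [0.548  0.094  0.0461] 4.61
white 0.045 [0.5481 0.094  0.0452] 6.1
white 0.044 [0.5481 0.094  0.0444] 7.07
40.8167
43.925Traceback (most recent call last):
  File "<string>", line 10, in <module>
    P=locate(*[pickle.load(open(f'pics/{n}4.pkl','rb')) for n in('top','scene')])
                           ~~~~^^^^^^^^^^^^^^^^^^^^^^^
FileNotFoundError: [Errno 2] No such file or directory: 'pics/top4.pkl'
```

View pics/s4.png

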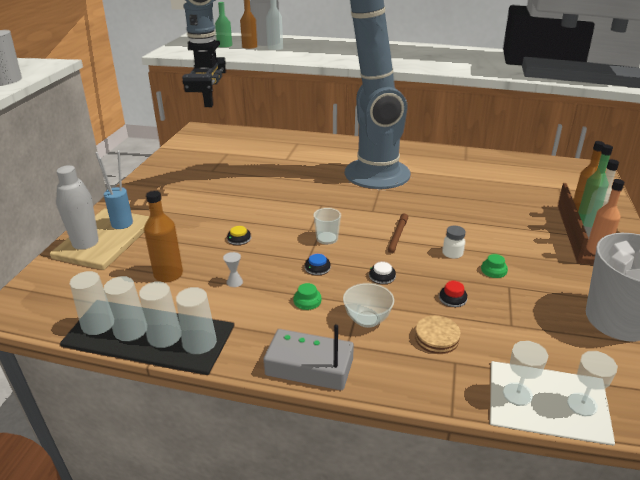

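View pics/t4.png

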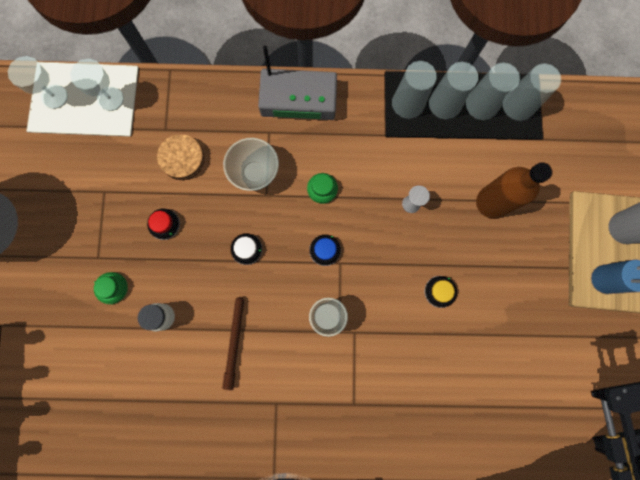

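In both views all four pucks and the bystanders are where they started. Yellow, blue and white are down, red at (454,290) in the scene view is still up, and the arm is clear. Handing in.

```bash
python3 -c "
from workcell import job
job.sign_off()"
```

```text
the job is handed in; nothing more can be done
```

I pressed yellow, then blue, then white, each with closed fingertips on the centre of the cap, and handed the job in shortly after 43.9 s of the 64 s allowed. Sign-off reports no verdict, so the result rests on the checks below.

- **Presses:** all three showed the same pattern. There was contact at 38 mm, about 2–3.5 N while the cap slid, and a firm rise at the bottom stop. Force peaked at about 7 N for blue and white and about 9 N for yellow, against the 20 N limit.
- **Final pictures:** both views show yellow, blue and white down and red still up. By eye, all the pucks and bystanders are where they started, and the arm is clear of everything.
- **Check that did not run:** my script to measure the final puck positions stopped on a wrong file name. The final positions were therefore judged by eye only.
- **Disagreement:** the two cameras' first position estimates differed by about 9 mm in x. I put that down to the scene camera seeing the caps' sides and used the top view with a small correction. The presses gave no sign that this was wrong.

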